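# Unlock a test box and hold its guard open

## Task

A colleague needs both hands inside the grey test box: lift the loose orange locking cap off its stud and set it down in the small green tray, upright as it stood and without dropping it, with the guard still shut. Then take the guard by its bar handle, raise it gently to 60 degrees from shut and hold it there: it falls shut when let go, so finish while still holding the handle, with the guard still. Leave the masking tape, the white bottle and the black relay box alone.

Things in the scene. Friction and masses are not known exactly. Their poses are not given: they have to be found in the camera images.
- test_box: grey steel case, 150 (x) x 190 (y) x 75 mm tall, fixed to the bench; origin at the centre of its underside, x towards the hinge at the back, -x towards the front wall with the lamps, z up. A steel stud 14 mm thick stands in it at x -55 mm, its top 97 mm above the bench
- guard (a joint): angle of the blue-framed clear guard on the box, rad: 0 shut (lying level on the rim), grows as its front edge swings up about the hinge along the box's y axis at the back; limit 1.75. It weighs about 0.4 kg, has almost no hinge friction and falls shut from any angle below about 1.5
- guard_hinge (a point): middle of the hinge line of the guard, on the box at x +75 mm, 78 mm above the bench; axes as the box
- guard_handle (a point): middle of the guard's round steel bar handle: 10 mm thick, parallel to the box's y axis, 86 mm of free straight length. When shut it is level with the guard (79 mm above the bench), 45 mm in front of the front wall with free space all round; it lies 195 mm from the hinge line in the guard's plane. The point turns with the guard
- stud_foot (a point): point on the stud's axis level with the guard's upper face (81 mm above the bench, box x -55 mm), where the cap's underside rests at the start. The guard's front edge is forked round the stud
- lock_cap: loose orange ribbed round cap, 40 mm diameter, 34 mm tall, about 60 g, blind bore 24 mm wide and 24 mm deep from below, put loosely over the stud (which enters it 16 mm), standing on the guard; origin at the centre of its underside, z up
- green_tray: green open tray, 110 (x) x 130 (y) x 18 mm, walls and floor 4 mm thick, fixed to the bench; origin at the centre of its underside. It lies to the left or to the right of the box; a dark grey battery charger (71 x 92 x 44 mm, fixed) lies on the other side. A tall bookcase stands beyond the bench's left end (x over 0.6, y over 0.16 m)
- masking_tape: loose roll of masking tape lying flat, 92 mm diameter, 22 mm high; origin at the centre of its underside; leave alone
- bottle: loose white bottle with a dark label, 51 mm diameter, 96 mm tall; origin at the centre of its underside; leave alone
- relay_box: loose black relay box, 42 x 52 x 36 mm; origin at the centre of its underside; leave alone
Not all that is in view belongs to the job. Of the things like the lock_cap, leave any that is turquoise; of the rest the smaller one is meant.

How it is judged:
By the outcome, as a careful person would: the job done as asked, in the order asked, and still so for the second after the job is handed in, while the arm keeps its last pose, push and grip.
It also fails if it takes over 64 s, if anything falls off the work surface, if the arm or the gripper's body presses on something with over 40 N, if the wrist force passes 120 N, or if a joint passes its speed limit or range.

## Robot

A 6-joint arm with a two-finger parallel gripper is mounted at the origin on a cart in front of the work surface, level with it; the furniture and walls round the work are solid. World frame = base frame: x ahead of the robot, y to its left, z up, the work surface at z = 0. Lengths are in m, angles in degrees, forces in N, time in s.
With the tool pointing down it reaches from about 0.425 to 0.95 m from the base axis. Payload 3.5 kg.
Tool frame: the origin (TCP) lies between the finger pads, 19 mm behind the fingertips; this is the grasp point; z points along the fingers, y is the direction in which the jaws open and shut (so a half turn about z gives the same grasp; the last joint's range is limited). The gripper opens to 85 mm and grips with 20 to 120 N. Pads are 22 mm wide; open, the fingers measure 114 mm over their backs; the gripper's body (76 mm by 85 mm) begins 54 mm behind the grasp point. The pads swing forward as they close: fully open they stand 13 mm farther back than shut.
Start: joints at [68.468, 16.404, 90.338, -0, 73.258, -8.594], TCP at [0.151, 0.658, 0.25] pointing down, gripper open.
Joint ranges: [-158.93, 158.93], [-51.34, 127.21], [12.03, 142.37], [-87.48, 267.48], [13.55, 161.25], [-162.69, 162.69]. Speed limits (degrees/s): [159.86, 159.86, 180, 180, 180, 180].

## Interface

Orientations are given as a 3x3 rotation matrix whose columns are the frame's x, y, z axes.
In Python, from plant import monitor, imaging, job gives the robot as it stands. The module is installed in compiled form; this text tells all that it offers.
- The arm moves only by the shell command python3 -m handwheel 'ROWS' [OPENING] [FORCE]. ROWS is JSON, a list of rows, each a list of 4 numbers: the shift along the world's x, y, z in cm, then the turn about the world's z in rad. In form: [[dx, dy, dz, roll], ...]. A call has 1 to 12 rows; each row shifts and turns the commanded pose from where the row before left it; what a row does not reach is not made up. A row lasts 1/8 s, in which the tool goes at most 62.5 mm and 10.7 degrees, less where a joint would pass 70% of its speed; a pose out of reach is approached as far as the arm can. A call is refused whole if a number of a shift passes 6.25 or a number of a turn 0.188, either way. A call with a gripper value outside its range is refused whole. OPENING is the opening, from 0 (shut) to 1 (fully open), set as the call begins (- or left out, the last holds). The fingers move at their own pace and stop on an object; FORCE is the grip in N (left out, the last holds). Time passes only in rows, so rows that do not move let the fingers close. It gives the time, the measured TCP pose, the force and the opening at its end, in the units of the state.
- monitor.get_obs(): the state, without advancing time (a new reading comes with each control period).
- imaging.get_image(name): name is "scene" or "top" or "wrist"; returns the picture (400x640x3 uint8, red, green, blue); there is no depth.
- imaging.get_calibration(name): a dict with "intrinsics" (3x3 intrinsics, pixels), "view" (4x4, takes a point from world to camera coordinates). Camera axes: x right, y down, z forward; pixel columns grow to the right and rows downward; lengths in m; the calibration is good to about 2 mm. A picture is of the moment at which its call begins: read the wrist's pose just before it. get_calibration takes no time and is no camera call; for the wrist camera it gives the pose at the moment of the call.
- job.hand_in(): hands the job in, once; it reports no verdict.
The state is a dict: "time": time; "qpos": joint angles; "joint_velocities": joint speeds; "effort": joint torques, N m; "position": TCP position; "orientation": TCP orientation; "ft_force": force on the tool from outside, world axes, zero at the start; "moment": the same for the moment, N m; "opening": finger opening in m.
Only numpy, scipy, OpenCV 4.12 (cv2) and the standard library are available. Lean on these libraries where they do the work, as an engineer would, in place of code of your own. Each camera call takes 0.05 s, during which the arm holds its last target.

## Working session

There is one attempt and no reset: what is moved stays moved. The work goes in short steps, Python scripts to look and compute and a shell command to move; the robot and the scene stay as the last step left them, time stands still between calls to the robot, and variables do not carry over. Pictures are saved under pics/ and viewed, and the job is handed in when it is done.

```bash
mkdir -p pics; cat > h.py <<'E'
import numpy as np, cv2
from plant import monitor, imaging, job
def grab(n,f):
    c=imaging.get_calibration(n); im=imaging.get_image(n)
    cv2.imwrite('pics/'+f,im[:,:,::-1]); np.savez('pics/'+f[:-4]+'.npz',im=im,K=c['intrinsics'],V=c['view'])
    return im,np.array(c['intrinsics']),np.array(c['view'])
def load(f):
    d=np.load('pics/'+f+'.npz'); return d['im'],d['K'],d['V']
def ray(K,V,u,v):
    R=V[:3,:3];t=V[:3,3]; d=R.T@np.linalg.inv(K)@np.array([u,v,1.]); return -R.T@t,d
def onz(K,V,u,v,z):
    o,d=ray(K,V,u,v); return o+d*(z-o[2])/d[2]
def proj(K,V,p):
    q=K@(V[:3,:3]@np.asarray(p)+V[:3,3]); return q[:2]/q[2]
E
python3 - <<'E'
from h import *
for n in ['scene','top','wrist']:
    im,K,V=grab(n,n+'0.png'); print(n,K.round(1).tolist(),(-V[:3,:3].T@V[:3,3]).round(3),V[2,:3].round(3))
o=monitor.get_obs(); print(o)
E
```

```text
scene [[421.8, 0.0, 319.1], [0.0, 421.8, 198.1], [0.0, 0.0, 1.0]] [0.126 0.423 0.597] [ 0.426 -0.691 -0.583]
top [[418.3, 0.0, 319.5], [0.0, 418.3, 198.2], [0.0, 0.0, 1.0]] [ 0.364 -0.21   1.098] [ 0.14   0.001 -0.99 ]
wrist [[350.2, 0.0, 320.1], [0.0, 350.2, 198.7], [0.0, 0.0, 1.0]] [0.073 0.675 0.372] [ 0.3   -0.07  -0.951]
{'time': 0.15, 'qpos': array([ 6.84656364e+01,  1.64455847e+01,  9.04045899e+01, -4.85027268e-04,
        7.32570195e+01, -8.59454647e+00]), 'joint_velocities': array([-0.03215645, -0.16379934, -0.2854228 ,  0.06111886, -0.21431683,
        0.08694292]), 'effort': array([ 7.93916242e-04, -4.06603789e+01, -2.93140429e+01, -1.57941972e-04,
        4.00152276e-03,  5.07832667e-06]), 'position': array([0.15094864, 0.65741495, 0.2489107 ]), 'orientation': array([[-9.74606269e-01,  2.23924450e-01, -6.79185777e-04],
       [ 2.23925315e-01,  9.74604748e-01, -1.74327042e-03],
       [ 2.71576813e-04, -1.85108917e-03, -9.99998250e-01]]), 'ft_force': array([ 0.21349051, -0.4620561 ,  0.42546424]), 'moment': array([ 0.08367756, -0.00197285,  0.04167449]), 'opening': 0.08542305739207409}
```

View pics/scene0.png

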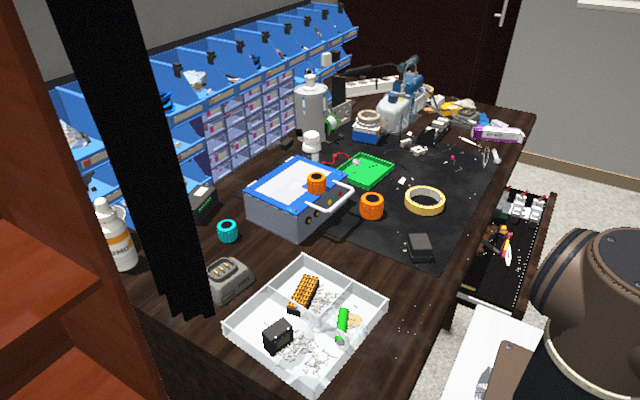

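View pics/top0.png

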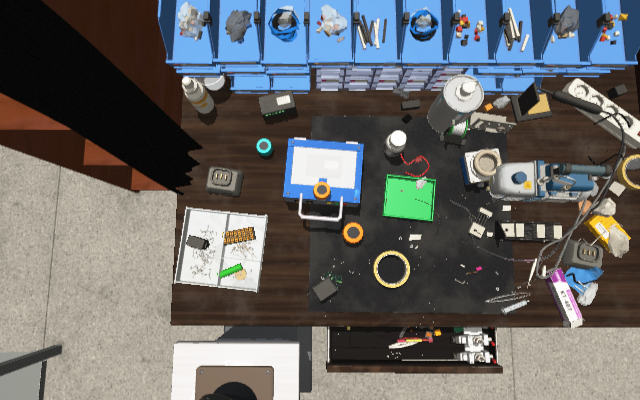

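The scene shows the box with the small orange cap on it (scene 317,183; top 322,190), a bigger orange cap on the bench (top 353,233), a turquoise one (264,147), the handle bar (top ~320,217) and the tray to the robot's right of the box (top 409,198).

```bash
python3 - <<'E'
from h import *
im,K,V=load('top0'); hsv=cv2.cvtColor(im,cv2.COLOR_RGB2HSV)
def comps(m,amin=30):
    n,l,s,c=cv2.connectedComponentsWithStats(m.astype(np.uint8))
    return [(s[i].tolist(),c[i].round(1).tolist(),l==i) for i in range(1,n) if s[i][4]>=amin]
H,S,Vv=[hsv[:,:,i].astype(int) for i in range(3)]
crop=np.zeros(H.shape,bool); crop[100:320,160:480]=1
for nm,m,z in [('orange',(H>5)&(H<20)&(S>180)&(Vv>120),.115),('green',(H>50)&(H<75)&(S>120)&(Vv>60),.018),('blue',(H>100)&(H<120)&(S>130)&(Vv>60),.081)]:
    for s,c,l in comps(m&crop,60):
        r=cv2.minAreaRect(np.argwhere(l)[:,::-1].astype(np.float32))
        bx=cv2.boxPoints(r)
        print(nm,s,c,onz(K,V,*c,z).round(4),'rect',[onz(K,V,*p,z)[:2].round(4).tolist() for p in bx], np.array(r[1]).round(1), round(r[2],1))
c=im[110:270,270:450]; cv2.imwrite('pics/topc.png',cv2.resize(c[:,:,::-1],None,fx=4.4,fy=3.75,interpolation=cv2.INTER_CUBIC)[:600,:800])
im,K,V=load('scene0'); c=im[140:260,230:410]; cv2.imwrite('pics/scenec.png',cv2.resize(c[:,:,::-1],None,fx=4.4,fy=4.4,interpolation=cv2.INTER_CUBIC))
E
```

```text
orange [342, 222, 21, 22, 169] [353.5, 233.9] [ 0.4193 -0.2897  0.115 ] rect [[0.4041, -0.2597], [0.4501, -0.269], [0.4411, -0.3151], [0.3952, -0.3055]] [20. 20.] 11.3
green [382, 174, 54, 47, 2041] [408.5, 197.9] [ 0.5191 -0.4415  0.018 ] rect [[0.4712, -0.3708], [0.5834, -0.3832], [0.5711, -0.5163], [0.4593, -0.502]] [51.  42.7] 5.4
green [220, 264, 22, 14, 141] [230.2, 270.3] [0.3307 0.017  0.018 ] rect [[0.3264, 0.0481], [0.3492, -0.0057], [0.3349, -0.0122], [0.3122, 0.0416]] [ 6.2 23.2] 67.4
blue [283, 138, 81, 65, 1788] [323.2, 171.9] [ 0.5741 -0.2184  0.081 ] rect [[0.5108, -0.1187], [0.6618, -0.1274], [0.6478, -0.3196], [0.4974, -0.307]] [76.9 59.7] 4.3
blue [460, 157, 8, 27, 83] [463.8, 170.0] [ 0.5806 -0.5669  0.081 ] rect [[0.6128, -0.558], [0.6144, -0.5655], [0.5484, -0.576], [0.5468, -0.5686]] [26.7  3.1] 78.2
```

View pics/topc.png

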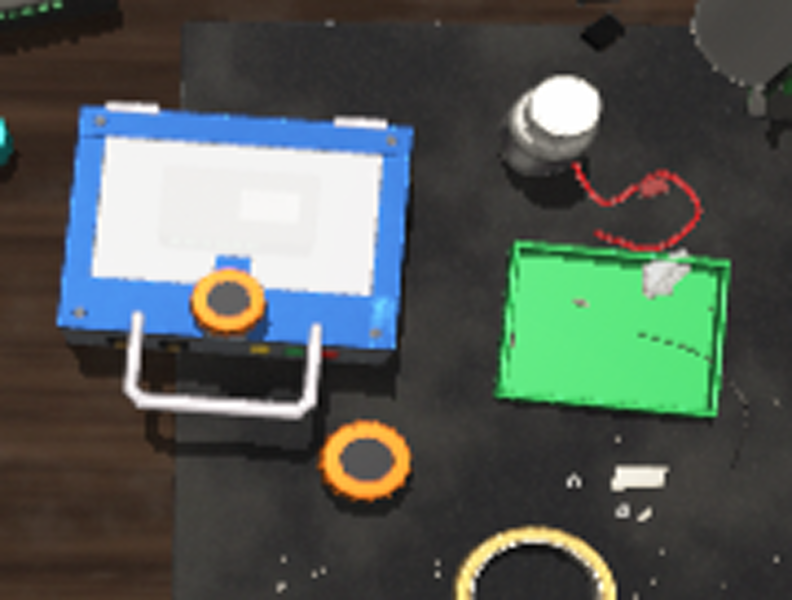

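View pics/scenec.png

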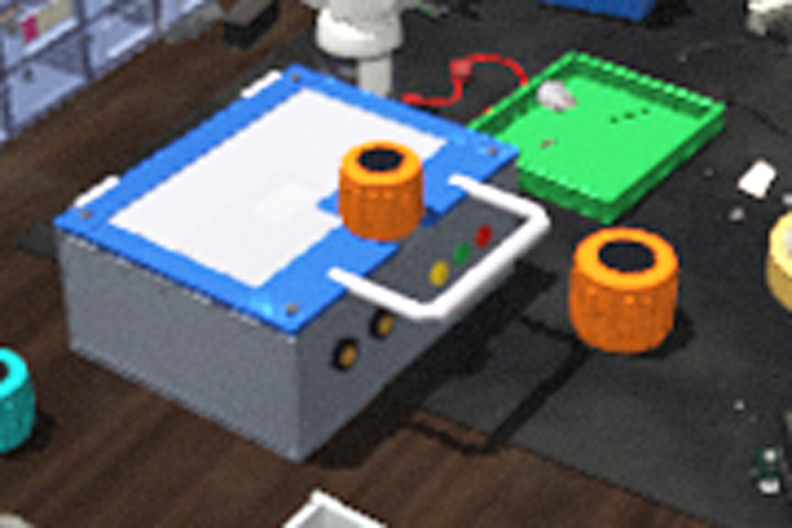

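View pics/wrist0.png

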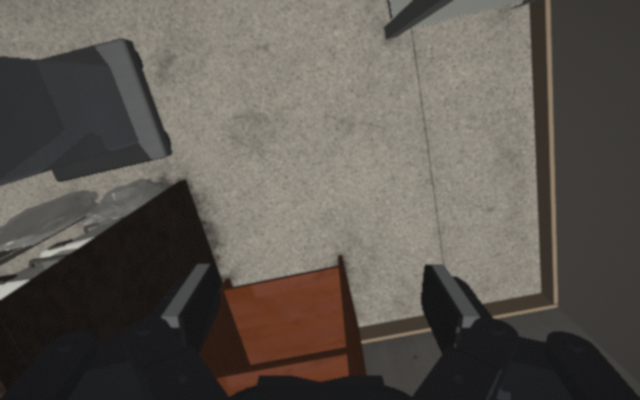

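Both views show the cap on the box and the tray clearly. Next I'll measure the cap, box, handle and tray across both views.

```bash
cat >> h.py <<'E'
def tri(a,b):
    (K1,V1,u1),(K2,V2,u2)=a,b
    P1=K1@V1[:3];P2=K2@V2[:3]
    X=cv2.triangulatePoints(P1,P2,np.array(u1,float).reshape(2,1),np.array(u2,float).reshape(2,1)); return (X[:3]/X[3]).ravel()
E
python3 - <<'E'
from h import *
T=load('top0');S=load('scene0')
def darkdisc(im,box,lo=0):
    x0,y0,x1,y1=box; hsv=cv2.cvtColor(im,cv2.COLOR_RGB2HSV)[y0:y1,x0:x1].astype(int)
    o=((hsv[:,:,0]>4)&(hsv[:,:,0]<22)&(hsv[:,:,1]>150)&(hsv[:,:,2]>100)).astype(np.uint8)
    cs,_=cv2.findContours(o,cv2.RETR_EXTERNAL,cv2.CHAIN_APPROX_NONE)
    c=max(cs,key=cv2.contourArea); f=np.zeros_like(o); cv2.drawContours(f,[c],-1,1,-1)
    hole=(f==1)&(o==0); p=np.argwhere(hole)[:,::-1].mean(0)+[x0,y0]
    m=cv2.moments(f,True); return p,hole.sum(),np.array([m['m10']/m['m00']+x0,m['m01']/m['m00']+y0]),cv2.boundingRect(c)
for nm,bt,bs in [('cap',(308,176,338,204),(300,168,332,200)),('big',(338,218,370,250),(352,186,392,224))]:
    a=darkdisc(T[0],bt); b=darkdisc(S[0],bs); print(nm,a,b); X=tri((T[1],T[2],a[0]),(S[1],S[2],b[0])); print(' tri',X.round(4))
    print('top z.115',onz(T[1],T[2],*a[0],.115).round(4),'scene',onz(S[1],S[2],*b[0],.115).round(4), 'height-pix reproj',proj(T[1],T[2],X).round(1))
# blue frame corners, from crops: topc scale 4.4,3.75 off 270,110 ; scenec 4.4 off 230,140
def t(p): return np.array([p[0]/4.4+270-.4,p[1]/3.75+110-.4])
def s(p): return np.array([p[0]/4.4+230-.4,p[1]/4.4+140-.4])
for nm,a,b in [('backleft',(83,106),(294,65)),('backright',(412,127),(60,222)),('x',(398,350),(520,152))]: pass
for nm,a,z in [('BL',(83,106),.081),('BR',(413,128),.081),('FR',(397,350),.081),('FL',(58,326),.081),('hL',(131,404),.079),('hR',(312,411),.079),('trBL',(515,241),.018),('trBR',(730,261),.018),('trFR',(716,416),.018),('trFL',(496,398),.018)]:
    print(nm,onz(T[1],T[2],*t(a),z).round(4))
for nm,a,z in [('BRs',(295,65),.081),('FRs',(520,152),.081),('FLs',(293,333),.081),('BLs',(56,222),.081),('h_nearL',(430,307),.079),('h_R',(540,222),.079)]:
    print(nm,onz(S[1],S[2],*s(a),z).round(4))
E
```

```text
cap (array([321.3974359 , 189.17948718]), np.int64(78), array([321.34090909, 190.30454545]), (6, 6, 16, 18)) (array([315.8 , 176.62]), np.int64(50), array([316.08493151, 182.89041096]), (7, 4, 19, 23))
 tri [ 0.5258 -0.2138  0.1126]
top z.115 [ 0.5251 -0.2139  0.115 ] scene [ 0.5241 -0.2106  0.115 ] height-pix reproj [321.3 189.1]
big (array([352.76363636, 232.07272727]), np.int64(110), array([352.5316092 , 232.30747126]), (4, 4, 22, 22)) (array([371.72043011, 198.20430108]), np.int64(93), array([371.20529801, 205.41225166]), (7, 6, 25, 28))
 tri [ 0.4281 -0.2934  0.0442]
top z.115 [ 0.4235 -0.288   0.115 ] scene [ 0.3896 -0.2016  0.115 ] height-pix reproj [352.7 232. ]
BL [ 0.6606 -0.131   0.081 ]
BR [ 0.6464 -0.3188  0.081 ]
FR [ 0.497  -0.3084  0.081 ]
FL [ 0.512  -0.1193  0.081 ]
hL [ 0.4611 -0.1605  0.079 ]
hR [ 0.457  -0.2611  0.079 ]
trBL [ 0.5826 -0.3857  0.018 ]
trBR [ 0.569  -0.5137  0.018 ]
trFR [ 0.4602 -0.5017  0.018 ]
trFL [ 0.4721 -0.3725  0.018 ]
BRs [ 0.6455 -0.3162  0.081 ]
FRs [ 0.4957 -0.3021  0.081 ]
FLs [ 0.5106 -0.115   0.081 ]
BLs [ 0.659  -0.1275  0.081 ]
h_nearL [ 0.4691 -0.1662  0.079 ]
h_R [ 0.4583 -0.2537  0.079 ]
```

```bash
python3 -m handwheel '[[1.5,-1.9,0,0],[3.1,-3.8,0,0],[3.1,-3.8,0,0],[3.1,-3.8,0,0],[3.1,-3.8,0,0],[3.1,-3.8,0,0],[3.1,-3.8,0,0],[3.1,-3.8,0,0],[1.5,-3.8,0,0],[1.1,-4.5,0,0],[1.1,-4.5,0,0.05],[1.1,-4.5,0,0.1]]'
```

```text
time: 1.65
position: [0.431, 0.1984, 0.2498]
orientation: [[-0.997, 0.073, -0.0], [0.073, 0.997, -0.0], [0.0, -0.0, -1.0]]
ft_force: [0.4, -0.8, 1.1]
opening: 0.0854
```

```bash
python3 -m handwheel '[[0.7,-4.5,0,0],[0.7,-4.5,0,0],[0.7,-4.5,0,0],[0.7,-4.5,0,0],[0.7,-4.5,0,0],[0.7,-4.5,0,0],[0.7,-4.5,0,0],[0.7,-4.5,0,0],[0.8,-3.5,0,0],[0.5,-1.6,0,0],[0,0,0,0],[0,0,0,0]]'
python3 - <<'E'
from h import *
o=monitor.get_obs(); print(o['position'],o['time'],o['qpos'].round(1)); grab('wrist','w1.png')
im,K,V=load('w1')
for nm,p in [('cap top',(.525,-.214,.115)),('hand',(.4594,-.2102,.079))]: print(nm,proj(K,V,p).round(1))
E
```

```text
time: 3.15
position: [0.4999, -0.2099, 0.2498]
orientation: [[-0.997, 0.075, -0.001], [0.075, 0.997, 0.001], [0.001, 0.001, -1.0]]
ft_force: [0.2, -0.5, -0.3]
opening: 0.0855
[ 0.49991218 -0.20994223  0.24978628] 3.15 [ -33.5   -0.4  109.     0.    71.4 -119.2]
cap top [317.  224.5]
hand [315.7 135. ]
```

View pics/w1.png

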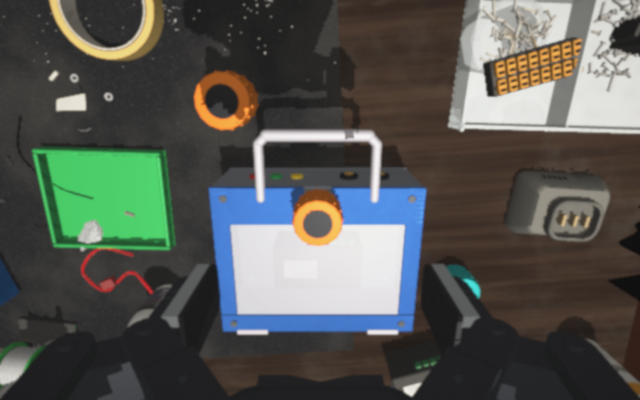

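Wrist view: cap top centre at about (318,223), handle bar at y≈136, tray on the left. All of these agree with the predicted pixels. I'll refine with the wrist view.

```bash
python3 - <<'E'
from h import *
im,K,V=load('w1'); hsv=cv2.cvtColor(im,cv2.COLOR_RGB2HSV).astype(int)
x0,y0=285,180; h=hsv[y0:255,x0:352]
o=((h[:,:,0]>4)&(h[:,:,0]<22)&(h[:,:,1]>150)&(h[:,:,2]>90)).astype(np.uint8)
c=max(cv2.findContours(o,cv2.RETR_EXTERNAL,cv2.CHAIN_APPROX_NONE)[0],key=cv2.contourArea)
f=np.zeros_like(o); cv2.drawContours(f,[c],-1,1,-1)
p=np.argwhere((f==1)&(o==0))[:,::-1].mean(0)+[x0,y0]; print(p,onz(K,V,*p,.115).round(4))
T=load('top0'); print(tri((K,V,p),(T[1],T[2],(321.4,189.2))).round(4))
# blue frame rect at .081
b=((hsv[:,:,0]>100)&(hsv[:,:,0]<120)&(hsv[:,:,1]>130)&(hsv[:,:,2]>80)).astype(np.uint8); b[:, :200]=0;b[:,440:]=0
c=max(cv2.findContours(b,cv2.RETR_EXTERNAL,cv2.CHAIN_APPROX_NONE)[0],key=cv2.contourArea)
P=np.array([onz(K,V,*q,.081)[:2] for q in c[:,0]],np.float32); r=cv2.minAreaRect(P); print('frame',np.round(r[0],4),np.round(r[1],4),r[2])
# handle bar: bright pixels rows 125..148, central cols
g=im.min(2); m=np.zeros(g.shape,bool); m[122:150,270:370]=(g[122:150,270:370]>140)
q=np.argwhere(m)[:,::-1].astype(np.float32); W=np.array([onz(K,V,*a,.081)[:2] for a in q]); print('bar',W.mean(0).round(4)); l=cv2.fitLine(W.astype(np.float32),cv2.DIST_HUBER,0,.01,.01).ravel(); print(l,np.degrees(np.arctan2(l[1],l[0])))
gr=((hsv[:,:,0]>50)&(hsv[:,:,0]<75)&(hsv[:,:,1]>120)&(hsv[:,:,2]>50)).astype(np.uint8); gr[:,200:]=0
c=max(cv2.findContours(gr,cv2.RETR_EXTERNAL,cv2.CHAIN_APPROX_NONE)[0],key=cv2.contourArea)
P=np.array([onz(K,V,*q,.018)[:2] for q in c[:,0]],np.float32); r=cv2.minAreaRect(P); print('tray',np.round(r[0],4),np.round(r[1],4),r[2])
E
```

```text
[317.3530303  223.73333333] [ 0.5244 -0.2137  0.115 ]
[ 0.5256 -0.2139  0.1119]
frame [ 0.5784 -0.2185] [0.1902 0.1496] 85.625244140625
bar [ 0.4602 -0.2081]
[ 0.07982486  0.9968089   0.46024063 -0.20807911] 85.42149
tray [ 0.52   -0.4397] [0.137  0.1129] 83.93693542480469
```

```bash
python3 -m handwheel '[[1.3,-0.2,-2,0],[1.2,-0.2,-3,0],[0,0,-3,0],[0,0,-2.5,0],[0,0,-1.8,0],[0,0,-1,0],[0,0,-1,0],[0,0,0,0]]'
python3 - <<'E'
from h import *
o=monitor.get_obs(); print(o['position'],o['ft_force']); grab('wrist','w2.png')
E
```

```text
time: 4.2
position: [0.5249, -0.215, 0.1067]
orientation: [[-0.997, 0.076, -0.001], [0.076, 0.997, 0.0], [0.001, 0.0, -1.0]]
ft_force: [0.0, -0.4, 0.1]
opening: 0.0858
[ 0.52493272 -0.21497989  0.10668414] [ 0.01773983 -0.42871578  0.10258636]
```

View pics/w2.png

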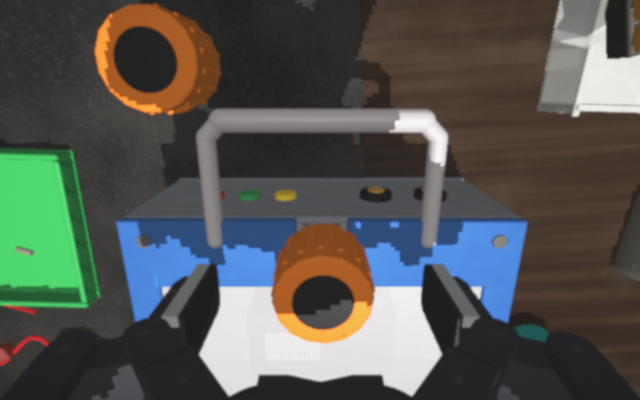

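The cap sits centred between the fingers (cap at x≈322, finger midpoint ≈321). Closing on it.

```bash
python3 -m handwheel '[[0,0,0,0],[0,0,0,0],[0,0,0,0],[0,0,0,0],[0,0,0,0],[0,0,0,0],[0,0,0,0],[0,0,0,0]]' 0.35 30
python3 - <<'E'
from h import *
o=monitor.get_obs(); print(o['position'],o['ft_force'],o['opening']); grab('wrist','w3.png')
E
```

```text
time: 5.25
position: [0.5254, -0.2154, 0.1077]
orientation: [[-0.997, 0.076, 0.001], [0.076, 0.997, -0.0], [-0.001, -0.0, -1.0]]
ft_force: [-1.6, 0.8, 5.8]
opening: 0.0385
[ 0.52539327 -0.21535323  0.10767799] [-1.59702266  0.77725176  5.76935481] 0.038473132452142254
```

View pics/w3.png

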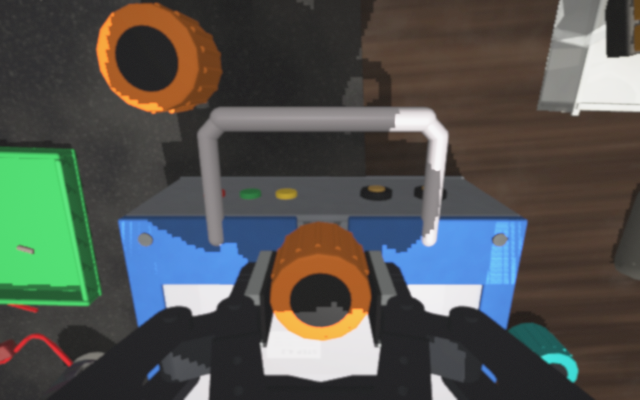

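```bash
python3 -m handwheel '[[0,0,0.3,0],[0,0,0.7,0],[0,0,1,0],[0,0,1.5,0],[0,0,2,0],[0,0,2,0],[0,0,1.5,0],[0,0,0.5,0],[0,0,0,0]]'
python3 - <<'E'
from h import *
o=monitor.get_obs(); print(o['position'],o['ft_force'],o['opening']); grab('wrist','w4.png')
E
```

```text
time: 6.42
position: [0.5251, -0.2151, 0.2023]
orientation: [[-0.997, 0.076, 0.0], [0.076, 0.997, -0.0], [-0.0, -0.0, -1.0]]
ft_force: [0.3, 0.1, -1.7]
opening: 0.0389
[ 0.52508583 -0.21513383  0.20225252] [ 0.29190647  0.11084244 -1.74996566] 0.03885630413261674
```

View pics/w4.png

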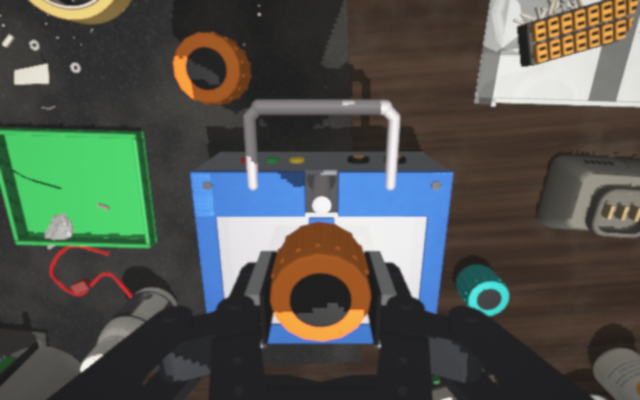

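The cap is lifted cleanly: the stud is visible at (321,205) and the guard is shut. Carrying it over the tray.

```bash
python3 -m handwheel '[[0,-1,0,0],[-0.2,-3,0,0],[-0.2,-4,0,0],[-0.2,-4,0,0],[-0.2,-4,0,0],[0,-3.5,0,0],[0,-2,0,0],[0,-0.5,0,0],[0,0,-2,0],[0,0,-3,0],[0,0,-2,0],[0,0,0,0]]'
python3 - <<'E'
from h import *
o=monitor.get_obs(); print(o['position'],o['ft_force'],o['opening']); grab('scene','s5.png');im,K,V=grab('top','t5.png')
im2,_,_=load('s5'); a=im[120:260,280:460]; b=im2[130:220,290:410]
cv2.imwrite('pics/c5.png',np.vstack([cv2.resize(a,(386,300)),cv2.resize(b,(386,290))])[:,:,::-1])
E
```

```text
time: 7.98
position: [0.5161, -0.4329, 0.1286]
orientation: [[-0.997, 0.075, -0.004], [0.075, 0.997, 0.005], [0.004, 0.004, -1.0]]
ft_force: [-0.3, -0.0, -0.4]
opening: 0.0388
[ 0.51609533 -0.43290697  0.1286243 ] [-0.29936921 -0.02707964 -0.37804451] 0.03882996088645802
```

View pics/c5.png

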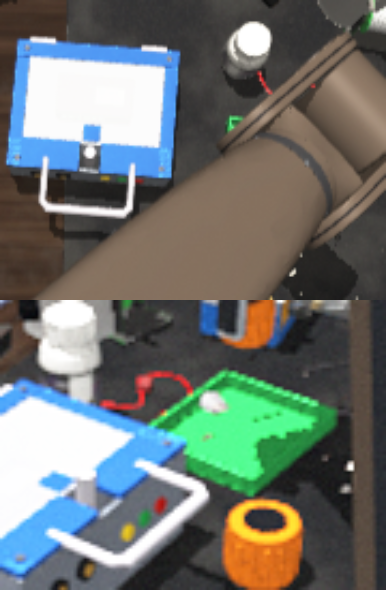

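```bash
python3 -m handwheel '[[0,0,-1.5,0],[0,0,-2,0],[0,0,-2,0],[0,0,-2,0],[0,0,-1,0],[0,0,-0.5,0],[0,0,0,0],[0,0,0,0]]'
python3 - <<'E'
from h import *
o=monitor.get_obs(); print(o['position'],o['ft_force'],o['opening']); grab('wrist','w6.png')
E
```

```text
time: 9.07
position: [0.5176, -0.4357, 0.043]
orientation: [[-0.997, 0.076, 0.001], [0.076, 0.997, -0.001], [-0.001, -0.001, -1.0]]
ft_force: [1.1, -0.1, -1.1]
opening: 0.0385
[ 0.51759117 -0.43567675  0.04302635] [ 1.08066932 -0.14811887 -1.10809573] 0.038532460566589426
```

View pics/w6.png

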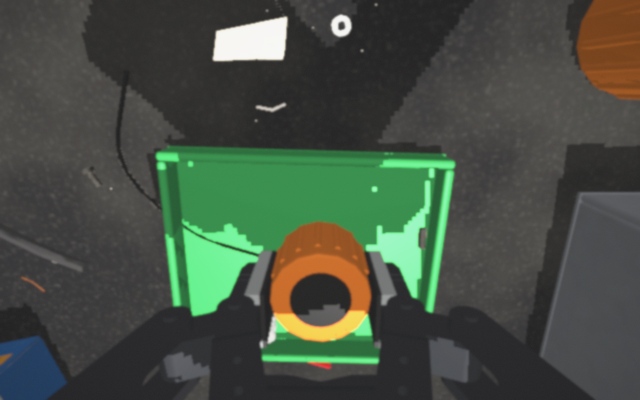

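The cap hangs upright over the tray floor and is clear of all walls. Lowering gently to contact.

```bash
python3 -m handwheel '[[0,0,-0.3,0],[0,0,-0.3,0],[0,0,-0.2,0],[0,0,-0.15,0],[0,0,-0.1,0],[0,0,0,0]]'; python3 -m handwheel '[[0,0,-0.1,0],[0,0,0,0],[0,0,0,0]]'; python3 -m handwheel '[[0,0,-0.1,0],[0,0,0,0],[0,0,0,0]]'
```

```text
time: 9.88
position: [0.5171, -0.4351, 0.0314]
orientation: [[-0.997, 0.076, -0.0], [0.076, 0.997, 0.0], [0.0, 0.0, -1.0]]
ft_force: [0.0, 0.4, -0.3]
opening: 0.0386
time: 10.25
position: [0.5172, -0.4353, 0.0308]
orientation: [[-0.997, 0.076, 0.0], [0.076, 0.997, -0.0], [-0.0, -0.0, -1.0]]
ft_force: [-0.4, -0.3, 1.5]
opening: 0.0388
time: 10.62
position: [0.5172, -0.4353, 0.0308]
orientation: [[-0.997, 0.076, -0.0], [0.076, 0.997, -0.0], [0.0, -0.0, -1.0]]
ft_force: [-2.0, 1.8, 5.2]
opening: 0.039
```

The force rose to 5 N at the expected height, so the cap is on the floor. Releasing.

```bash
python3 -m handwheel '[[0,0,0,0],[0,0,0,0],[0,0,0,0],[0,0,0,0],[0,0,0,0]]' 0.8; python3 -m handwheel '[[0,0,0.5,0],[0,0,1.5,0],[0,0,3,0],[0,0,4,0],[0,0,4,0],[0,0,2,0],[0,0,0,0]]'
python3 - <<'E'
from h import *
grab('wrist','w7.png')
E
```

```text
time: 11.25
position: [0.5171, -0.4351, 0.0294]
orientation: [[-0.997, 0.076, -0.0], [0.076, 0.997, 0.0], [0.0, 0.0, -1.0]]
ft_force: [-0.4, 1.2, 0.0]
opening: 0.0681
time: 12.12
position: [0.5178, -0.4359, 0.1821]
orientation: [[-0.997, 0.076, 0.003], [0.076, 0.997, -0.003], [-0.003, -0.003, -1.0]]
ft_force: [-0.4, -0.7, -0.6]
opening: 0.0683
```

View pics/w7.png

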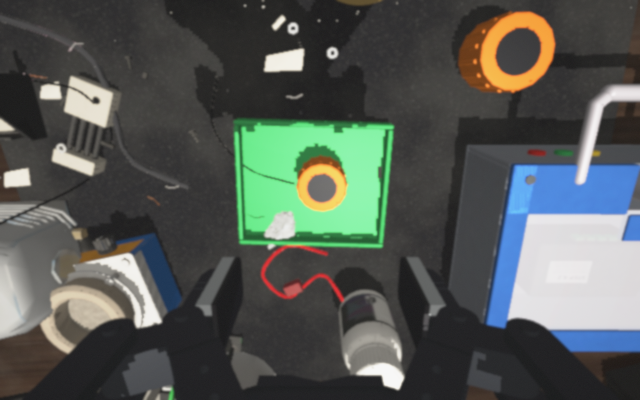

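The cap stands upright in the tray (322,187) and the guard is still shut. Next I move to the handle and turn the jaws across the bar.

```bash
python3 -m handwheel '[[-0.5,1,0.8,-0.1],[-0.6,2.5,1,-0.17],[-0.6,2.5,1,-0.17],[-0.6,2.5,1,-0.17],[-0.6,2.5,0,-0.17],[-0.6,2.5,0,-0.17],[-0.6,2.5,0,-0.17],[-0.6,2.5,0,-0.17],[-0.6,2.5,0,-0.17],[-0.6,1.7,0,-0.111],[0,0,0,0],[0,0,0,0]]' 0.4
python3 - <<'E'
from h import *
o=monitor.get_obs(); im,K,V=grab('wrist','w8.png'); print(o['position'],o['qpos'].round(1),o['opening'])
for p in [(.4594,-.2095,.084)]: print(proj(K,V,p))
E
```

```text
time: 13.68
position: [0.4578, -0.2083, 0.2164]
orientation: [[0.074, 0.997, -0.002], [0.997, -0.074, 0.001], [0.001, -0.002, -1.0]]
ft_force: [0.9, 1.2, 1.3]
opening: 0.0344
[ 0.45784599 -0.20831945  0.21638359] [-36.   -3.8 116.   -0.   67.9 -31.8] 0.03443293095353346
[323.45033998 195.64568331]
```

View pics/w8.png

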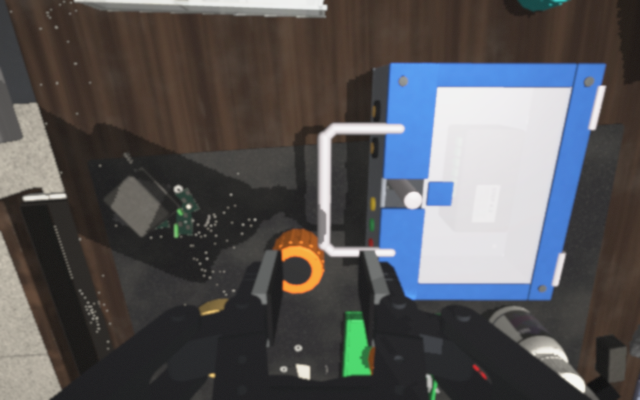

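The bar is vertical in the wrist view at x≈324, spanning rows 130–250, as predicted. Measuring its exact position.

```bash
python3 - <<'E'
from h import *
im,K,V=load('w8'); g=im.min(2)
m=np.zeros(g.shape,bool); m[145:240,312:338]=g[145:240,312:338]>125
q=np.argwhere(m)[:,::-1].astype(float); print(q.mean(0),q.min(0),q.max(0)); print(onz(K,V,q[:,0].mean(),190,.080).round(4))
l=cv2.fitLine(q.astype(np.float32),cv2.DIST_HUBER,0,.01,.01).ravel();print(l)
for v in (150,190,235): 
    u=l[2]+(v-l[3])*l[0]/l[1]; print(onz(K,V,u,v,.08).round(4))
for v in (125,255): print(onz(K,V,325,v,.08).round(4))
E
```

```text
[324.36823425 188.89707187] [318. 145.] [330. 239.]
[ 0.4604 -0.2062  0.08  ]
[1.6447831e-02 9.9986470e-01 3.2444614e+02 1.9065207e+02]
[ 0.4621 -0.1752  0.08  ]
[ 0.4604 -0.2062  0.08  ]
[ 0.4583 -0.244   0.08  ]
[ 0.4643 -0.157   0.08  ]
[ 0.4569 -0.2618  0.08  ]
```

```bash
python3 -m handwheel '[[0.2,-0.1,-1.5,0],[0,0,-3,0],[0,0,-3,0],[0,0,-2.5,0],[0,0,-1.5,0],[0,0,-1,0],[0,0,-0.8,0],[0,0,0,0],[0,0,0,0]]'
python3 - <<'E'
from h import *
o=monitor.get_obs(); im,K,V=grab('wrist','w9.png'); print(o['position'],o['ft_force'],o['opening'])
E
```

```text
time: 14.85
position: [0.4606, -0.2095, 0.0852]
orientation: [[0.076, 0.997, 0.001], [0.997, -0.076, -0.001], [-0.001, 0.001, -1.0]]
ft_force: [0.5, 0.9, 0.7]
opening: 0.0338
[ 0.46055995 -0.20945341  0.08524454] [0.47006666 0.94093191 0.71929483] 0.033776597443002536
```

View pics/w9.png

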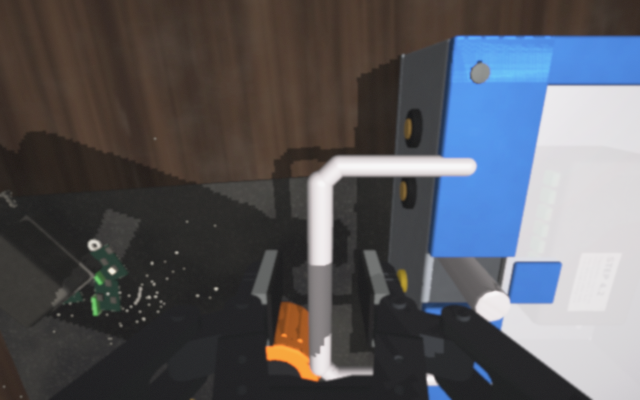

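The bar lies centred between the fingers. Lowering 3 mm more and closing.

```bash
python3 -m handwheel '[[0,0,-0.3,0],[0,0,0,0],[0,0,0,0],[0,0,0,0],[0,0,0,0],[0,0,0,0],[0,0,0,0],[0,0,0,0]]' 0 45
python3 - <<'E'
from h import *
o=monitor.get_obs(); im,K,V=grab('wrist','w10.png'); print(o['position'],o['ft_force'],o['moment'],o['opening'])
E
```

```text
time: 15.9
position: [0.4603, -0.2092, 0.0817]
orientation: [[0.076, 0.997, 0.001], [0.997, -0.076, -0.0], [-0.0, 0.001, -1.0]]
ft_force: [2.5, 0.8, 0.7]
opening: 0.0081
[ 0.46034708 -0.20924047  0.08170518] [2.47056925 0.77689244 0.74244594] [ 0.0473475  -0.36713126 -0.01025986] 0.008075410478582774
```

View pics/w10.png

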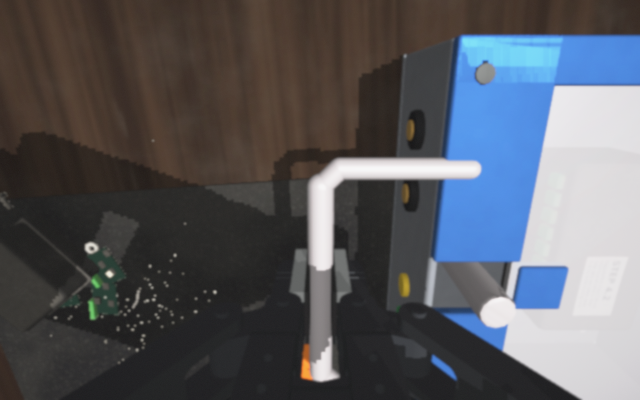

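```bash
python3 - <<'E'
import numpy as np
inc=[0.5,1,1.5]+[2]*27+[1.5,1,.5]; th=np.radians(np.concatenate([[0],np.cumsum(inc)])); print(np.degrees(th[-1]))
h=19.5*(1-np.cos(th))+.1*np.sin(th); z=19.5*np.sin(th)+.1*(np.cos(th)-1); y=np.radians(-4.4)
P=np.c_[h*np.cos(y),h*np.sin(y),z]; Q=P.round(2); D=np.diff(Q,axis=0).round(2)
for i in range(0,len(D),11): print('['+','.join('[%g,%g,%g,0]'%tuple(d) for d in D[i:i+11])+']', np.degrees(th[min(i+11,len(D))]),Q[min(i+11,len(D))])
E
```

```text
59.99999999999999
[[0,0,0.17,0],[0.01,0,0.34,0],[0.02,0,0.51,0],[0.05,-0.01,0.68,0],[0.08,0,0.68,0],[0.09,-0.01,0.67,0],[0.13,-0.01,0.67,0],[0.14,-0.01,0.66,0],[0.17,-0.01,0.66,0],[0.19,-0.02,0.66,0],[0.21,-0.01,0.64,0]] 19.0 [ 1.09 -0.08  6.34]
[[0.24,-0.02,0.64,0],[0.25,-0.02,0.63,0],[0.28,-0.02,0.62,0],[0.3,-0.03,0.61,0],[0.33,-0.02,0.6,0],[0.34,-0.03,0.59,0],[0.36,-0.03,0.57,0],[0.38,-0.02,0.57,0],[0.41,-0.04,0.55,0],[0.42,-0.03,0.53,0],[0.43,-0.03,0.52,0]] 41.0 [ 4.83 -0.37 12.77]
[[0.46,-0.04,0.5,0],[0.48,-0.03,0.49,0],[0.49,-0.04,0.47,0],[0.5,-0.04,0.45,0],[0.52,-0.04,0.44,0],[0.54,-0.04,0.41,0],[0.55,-0.04,0.4,0],[0.57,-0.05,0.38,0],[0.43,-0.03,0.27,0],[0.29,-0.02,0.17,0],[0.15,-0.01,0.09,0]] 59.99999999999999 [ 9.81 -0.75 16.84]
```

```bash
python3 -m handwheel '[[0,0,0.17,0],[0.01,0,0.34,0],[0.02,0,0.51,0],[0.05,-0.01,0.68,0],[0.08,0,0.68,0],[0.09,-0.01,0.67,0],[0.13,-0.01,0.67,0],[0.14,-0.01,0.66,0],[0.17,-0.01,0.66,0],[0.19,-0.02,0.66,0],[0.21,-0.01,0.64,0]]'
python3 - <<'E'
from h import *
o=monitor.get_obs(); print(o['position']-[0.46035,-.20924,.0817],o['ft_force'],o['moment'],o['opening']); grab('wrist','w11.png')
E
```

```text
time: 17.32
position: [0.4707, -0.21, 0.1449]
orientation: [[0.076, 0.997, -0.001], [0.997, -0.076, -0.0], [-0.0, -0.001, -1.0]]
ft_force: [4.3, -2.0, -4.8]
opening: 0.0082
[ 0.01031245 -0.00072403  0.06318804] [ 4.3320606  -2.01915736 -4.81199585] [-0.33513073 -0.45140483  0.02319175] 0.008187492841184528
```

View pics/w11.png

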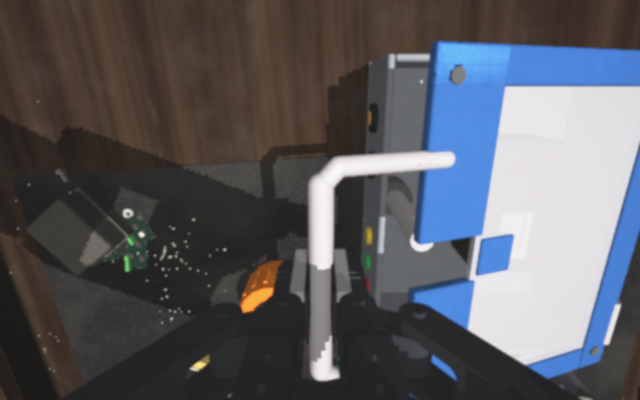

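The guard is rising, the bar is seated at the same place in the grip, and the forces are small. Continuing along the arc.

```bash
python3 -m handwheel '[[0.24,-0.02,0.64,0],[0.25,-0.02,0.63,0],[0.28,-0.02,0.62,0],[0.3,-0.03,0.61,0],[0.33,-0.02,0.6,0],[0.34,-0.03,0.59,0],[0.36,-0.03,0.57,0],[0.38,-0.02,0.57,0],[0.41,-0.04,0.55,0],[0.42,-0.03,0.53,0],[0.43,-0.03,0.52,0]]'
python3 - <<'E'
from h import *
o=monitor.get_obs(); print(o['position']-[0.46035,-.20924,.0817],o['ft_force'],o['moment'],o['opening']); grab('wrist','w12.png')
E
```

```text
time: 18.75
position: [0.5068, -0.2127, 0.2101]
orientation: [[0.075, 0.997, -0.006], [0.997, -0.075, 0.001], [0.0, -0.006, -1.0]]
ft_force: [-8.3, -1.3, 3.5]
opening: 0.0085
[ 0.04642788 -0.0034729   0.12840944] [-8.29485286 -1.27111808  3.46151534] [-0.19165854  1.58183686  0.00680193] 0.008532653368548642
```

View pics/w12.png

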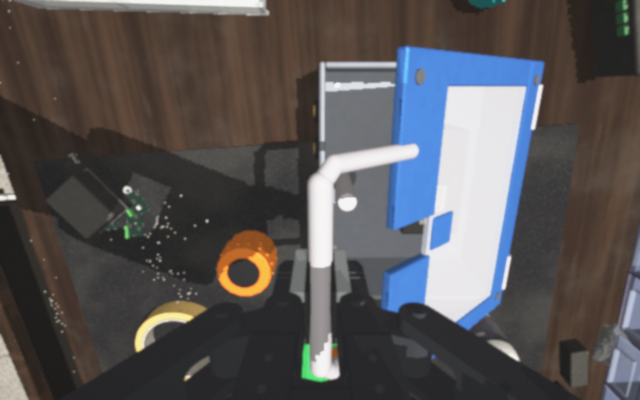

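The forces show a slight inward pull on the bar (about 9 N radially), so I'll shift the arc outward by about 1 mm while continuing.

```bash
python3 -m handwheel '[[0.42,-0.04,0.54,0],[0.44,-0.03,0.53,0],[0.47,-0.04,0.49,0],[0.49,-0.04,0.46,0],[0.52,-0.04,0.44,0],[0.54,-0.04,0.41,0],[0.55,-0.04,0.4,0],[0.57,-0.05,0.38,0],[0.43,-0.03,0.27,0],[0.29,-0.02,0.17,0],[0.15,-0.01,0.09,0],[0,0,0,0]]'
python3 - <<'E'
from h import *
o=monitor.get_obs(); print(o['position']-[0.46035,-.20924,.0817],o['ft_force'],o['moment'],o['opening']); 
for n in ['wrist','scene','top']: grab(n,n+'13.png')
o=monitor.get_obs(); print(o['position']-[0.46035,-.20924,.0817],o['ft_force'],o['joint_velocities'].round(2))
E
```

```text
time: 20.3
position: [0.5569, -0.2166, 0.2537]
orientation: [[0.076, 0.997, -0.001], [0.997, -0.076, -0.0], [-0.0, -0.001, -1.0]]
ft_force: [-6.5, -0.4, 6.6]
opening: 0.0082
[ 0.09653068 -0.00732756  0.17198275] [-6.50889953 -0.39089154  6.57026329] [-0.03550181  1.29023819  0.01148929] 0.008184538344656812
[ 0.09650386 -0.00732781  0.17196601] [-6.32286009 -0.18819605  6.11524657] [-0.08 -0.1   0.04  0.05 -0.06 -0.03]
```

View pics/wrist13.png

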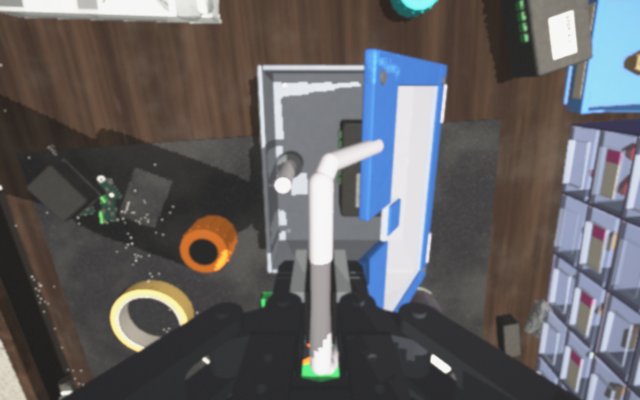

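View pics/scene13.png

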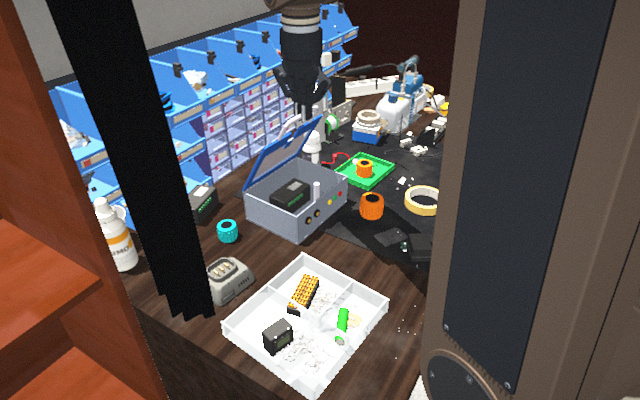

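View pics/top13.png

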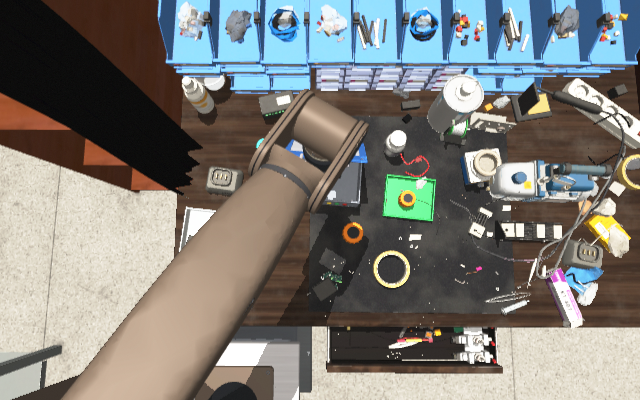

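The guard is up, and the cap stands upright in the tray (scene 364,168; top 407,200). I'll measure the guard's angle from the frame corners.

```bash
python3 - <<'E'
from h import *
a=load('scene13')[0][105:215,235:345]; b=load('wrist13')[0][40:150,345:455]
cv2.imwrite('pics/c13.png',np.hstack([cv2.resize(x,(396,396),interpolation=cv2.INTER_CUBIC) for x in (a,b)])[:,:,::-1])
E
```

```text
(no output)
```

View pics/c13.png

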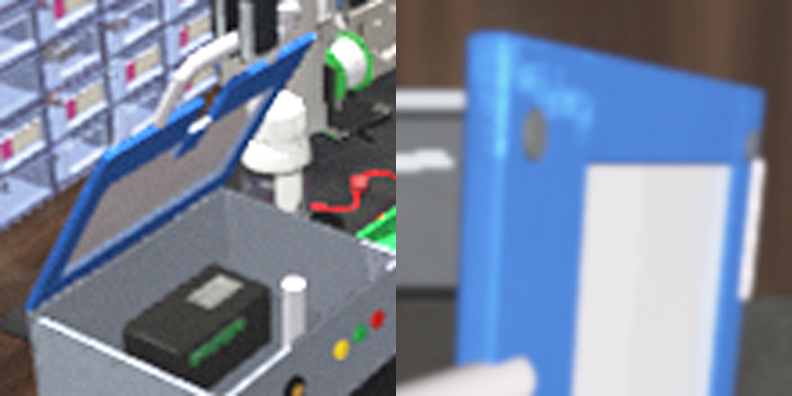

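```bash
python3 - <<'E'
from h import *
y=np.radians(-4.4); ex=np.array([np.cos(y),np.sin(y),0]);ey=np.array([-np.sin(y),np.cos(y),0]); C=np.array([.5785,-.2190,0])
def pl(n,u,v,by):
    _,K,V=load(n); o,d=ray(K,V,u,v); s=(by-(o-C)@ey)/(d@ey); p=o+s*d-C; bx,bz=p@ex*1e3,p[2]*1e3
    return np.round([bx,bz,np.hypot(75-bx,bz-78),np.degrees(np.arctan2(bz-78,75-bx))],1)
print('scene FL',pl('scene13',264.7,148.9,.095)); print('scene FR',pl('scene13',322.5,115.3,-.095)); print('scene hingeL',pl('scene13',242.8,189.7,.095))
print('wrist FL up',pl('wrist13',376.7,49.2,.095),'FL low',pl('wrist13',365.6,50.6,.095),'BL',pl('wrist13',447.5,65.6,.095))
# ctrl: shut
print('shut w8 FL',pl('w8',390,64,.095),'BL',pl('w8',604,65,.095)); print('shut scene FLtop',pl('scene0',293/4.4+229.6,333/4.4+139.6-2,.095))
# predicted pixels at given angle
for th in (56,58,60,62):
    t=np.radians(th)
    for r,n in ((.150,.003),):
        f=C+ex*(.075-r*np.cos(t)+n*np.sin(t))+[0,0,.078+r*np.sin(t)+n*np.cos(t)]; f0=C+ex*(.075-r*np.cos(t)-.001*np.sin(t))+[0,0,.078+r*np.sin(t)-.001*np.cos(t)]
        print(th,'wrist up',proj(*load('wrist13')[1:],f+.095*ey).round(1),'sc low L',proj(*load('scene13')[1:],f0+.095*ey).round(1),'R up',proj(*load('scene13')[1:],f-.095*ey).round(1))
# bar corner test in wrist: pts on bar axis ends +-43mm
for n in ('w10','w11','w12','wrist13'):
    im,K,V=load(n); print(n,(-V[:3,:3].T@V[:3,3]).round(4))
E
```

```text
scene FL [ -1.8 205.  148.4  58.8]
scene FR [ -0.8 203.1 146.3  58.8]
scene hingeL [74.3 80.2  2.3 73.1]
wrist FL up [  2.3 209.9 150.6  61.1] FL low [ -1.8 203.3 147.   58.5] BL [ 79.   78.1   4.  178. ]
shut w8 FL [-73.1  76.5 148.1  -0.6] BL [  82.4   69.8   11.1 -131.8]
shut scene FLtop [-73.   82.6 148.1   1.8]
56 wrist up [355.6  50.4] sc low L [268.  151.6] R up [324.6 115.6]
58 wrist up [366.1  49.9] sc low L [266.1 149.6] R up [322.9 113.9]
60 wrist up [377.2  49.3] sc low L [264.2 147.6] R up [321.2 112.3]
62 wrist up [388.7  48.8] sc low L [262.3 145.8] R up [319.5 110.7]
w10 [ 0.4654 -0.1305  0.205 ]
w11 [ 0.4759 -0.1312  0.2682]
w12 [ 0.5127 -0.1341  0.3335]
wrist13 [ 0.5622 -0.1378  0.377 ]
```

The corner readings give about 60° in both views once the frame thickness is allowed for. Now a stability check, plus a comparison of the untouched objects and the cap.

```bash
python3 -m handwheel '[[0,0,0,0],[0,0,0,0],[0,0,0,0],[0,0,0,0],[0,0,0,0],[0,0,0,0]]'
python3 - <<'E'
from h import *
o=monitor.get_obs(); print(o['position'].round(5),o['ft_force'].round(1),o['joint_velocities'].round(2),o['opening'])
grab('top','top14.png'); grab('wrist','wrist14.png'); T0=load('top0')[0];T=load('top14')[0]; _,K,V=load('top0')
d=cv2.absdiff(load('wrist13')[0],load('wrist14')[0]).max(2); print('wrist diff >40:',(d>40).sum())
for n,(x,y,r) in dict(tape=(391,269,22),bottle=(397,143,16),relay=(325,288,16),bigcap=(353,233,14)).items():
    d=cv2.absdiff(T0[y-r:y+r,x-r:x+r],T[y-r:y+r,x-r:x+r]).max(2); 
    a=cv2.cvtColor(T0[y-r-6:y+r+6,x-r-6:x+r+6],6+1);b=cv2.cvtColor(T[y-r:y+r,x-r:x+r],7); m=cv2.matchTemplate(a,b,cv2.TM_CCOEFF_NORMED); print(n,(d>40).mean().round(3),np.array(np.unravel_index(m.argmax(),m.shape))-6,m.max().round(3))
hsv=cv2.cvtColor(T,cv2.COLOR_RGB2HSV)[180:220,388:430].astype(int)
o=np.argwhere((hsv[:,:,0]>4)&(hsv[:,:,0]<22)&(hsv[:,:,1]>150)&(hsv[:,:,2]>90)); c=(o.min(0)+o.max(0))/2+[180,388]; print('cap',c,onz(K,V,c[1],c[0],.03).round(4))
cv2.imwrite('pics/c14.png',cv2.resize(T[120:310,300:450],(600,600*19//15 if 0 else 600))[:,:,::-1])
E
```

```text
time: 21.2
position: [0.5569, -0.2166, 0.2537]
orientation: [[0.076, 0.997, -0.001], [0.997, -0.076, -0.0], [-0.0, -0.001, -1.0]]
ft_force: [-6.0, 0.4, 6.3]
opening: 0.0083
[ 0.55686 -0.21658  0.25366] [-6.   0.4  6.3] [-0.06 -0.01 -0.02 -0.03  0.04  0.06] 0.008282010262941085
wrist diff >40: 100
tape 0.115 [0 0] 0.996
bottle 0.058 [0 0] 0.991
relay 0.012 [0 0] 0.73
bigcap 0.378 [0 0] 0.854
cap [199.5 406. ] [ 0.5132 -0.4324  0.03  ]
```

View pics/c14.png

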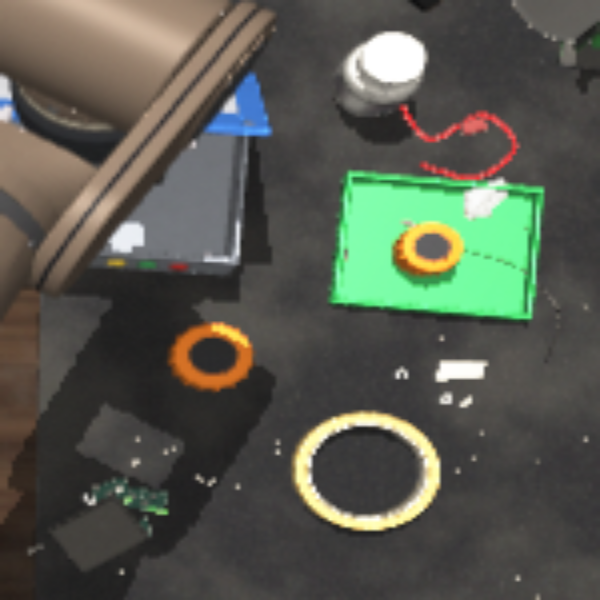

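The crop shows the cap upright in the tray at about (430,250). Tape, bottle, relay box and the big cap are where they were; only the arm's shadow differs. The arm and guard are still, so I'm handing in.

```bash
python3 - <<'E'
from plant import job,monitor
print(job.hand_in()); o=monitor.get_obs(); print(o['time'],o['position'],o['opening'])
E
```

```text
the job is handed in; nothing more can be done
None
the job is handed in; nothing more can be done
```

The job is done and handed in at about 21 s of the 64 s. I lifted the small orange cap straight off its stud with the guard shut and set it down upright in the green tray. It touched down at about 5 N before I let go. I then gripped the bar handle, raised the guard slowly along its arc and finished still holding it.

**Guard angle:** the frame corners in the wrist and scene views give about 60° (59.7–60.0°) once the frame thickness is allowed for. The scene view's front right corner was ambiguous: it gives 60° if it is the lower edge, 57.7° if the upper. The gripper position gives 60.3°.

**Steadiness:** the gripper position did not change over the last 0.9 s. The grip was holding the bar at an opening of 8.3 mm.

**Other objects:** in the last top picture the cap stands upright in the tray. The masking tape, bottle, relay box and the bigger orange cap show no shift. Their image match was weaker for the relay box and the big cap, where the arm's shadow falls.

**What disagreed:** the gripper's measured arc radius came out about 3 mm over the nominal 195 mm. About 9 N of sideways push stayed on the held handle, well below the limits, so I left it.

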